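Open the push-and-turn descaler bottle in its opening stand

ROBOT

A 6-joint arm with a two-finger parallel gripper is mounted at the origin on a cart in front of the work surface, level with it; the furniture and walls round the work are solid. World frame = base frame: x ahead of the robot, y to its left, z up, the work surface at z = 0. Lengths are in mm, angles in rad, forces in N, time in s.
With the tool pointing down it reaches from about 275 to 750 mm from the base axis. Payload 10.2 kg.
Tool frame: the origin (TCP) lies at the very end of the fingers, on their centre line; the grasp point (between the pads) lies 19 mm behind it; z points along the fingers, y is the line along which they close (so a half turn about z gives the same grasp; the last joint's range is limited). The gripper opens to 85 mm and grips with 20 to 120 N. Pads are 22 mm wide; open, the fingers measure 114 mm over their backs; the gripper's body (76 mm by 85 mm) begins 54 mm behind the grasp point. The pads swing forward as they close: fully open they stand 13 mm farther back than shut.
Start: joints at [-1.473, 0.313, 1.498, -0, 1.331, -0.223], TCP at [165.533, -498.227, 231.294] pointing down, gripper open.
Joint ranges: [-2.94, 2.94], [-0.97, 2.17], [0.19, 2.56], [-1.23, 4.37], [0.02, 3.11], [-2.88, 2.88]. Speed limits (rad/s): [2.39, 2.39, 3.01, 3.14, 3.14, 3.14].

INTERFACE

Orientations are given as a unit quaternion [w, x, y, z].
In Python, from rig import telemetry, optics, ctrl gives the robot as it stands.
- The arm moves only by the tool servo_tool, never from a script. Its argument "deltas" is a list of rows, each a list of 3 entries, a list of its own where there are three numbers: the shift along the tool's x, y, z in units of 20 cm (1.0 is 20 cm), then the turn, a rotation vector about the tool's x, y, z in units of 90 degrees (1.0 is 90 degrees), then the opening, from 0 (shut) to 1 (fully open). A call has 1 to 8 rows; each row shifts and turns the commanded pose from where the row before left it, along the tool's axes as they then stand; what a row does not reach is not made up. A row lasts 1/10 s, in which the tool goes at most 50 mm and 8.59 degrees, less where a joint would pass 70% of its speed; a pose out of reach is approached as far as the arm can. A call with a number of a shift or a turn outside -1 to 1 is refused whole. A call with a gripper value outside its range is refused whole. The fingers move at their own pace and stop on an object; "squeeze" is the grip in N (left out, the last holds). Time passes only in rows, so rows that do not move let the fingers close. It gives the time, the measured TCP pose, the force, the opening and the grip force at its end, in the units of the state.
- telemetry.sense(): the state, without advancing time (a new reading comes with each control period).
- optics.capture(name): name is "side" or "top"; returns the picture (420x560x3 uint8, blue, green, red); there is no depth.
- optics.camera_model(name): a dict with "vfov" (degrees; the focal length in pixels is half the picture's height over the tangent of half this angle, whatever the lens; pixels are square), "cx", "cy" (the principal point, pixels), "dist" ([k1, k2, p1, p2, k3] as OpenCV has them; the pictures are not rectified), "R" (3x3) and "t" (3): a world point X has camera coordinates R X + t. Camera axes: x right, y down, z forward; pixel columns grow to the right and rows downward; lengths in mm; the calibration is good to about 2 mm. A picture is of the moment at which its call begins. camera_model takes no time and is no camera call.
- ctrl.finish_job(): hands the job in; it is judged then, once.
The state is a dict: "time_s": time; "joints": joint angles; "dq": joint speeds; "tau": joint torques, N m; "eef_pos": TCP position; "ee_rot": TCP orientation; "force": force on the tool from outside, world axes, zero at the start; "wrist_torque": the same for the moment, N m; "grip_width": opening from 0.0 (shut) to 1.0 (fully open); "grip_force": force on a finger pad.
Only numpy, scipy, OpenCV 4.12 (cv2) and the standard library are available. Lean on these libraries where they do the work, as an engineer would, in place of code of your own. Each camera call takes 0.05 s, during which the arm holds its last target. There are 200 camera calls.

TASK

Open the child-safe descaler bottle: first take the stop plate from its rest and slide it down to the floor of the slot in the opening stand, so that the bottle cannot turn, and leave it there. Then push the cap down, turn it anticlockwise while it is down until it comes free, lift it straight up about 8 cm and finish while holding it there, still and upright over the open bottle. Do not shift or upset anything else on the worktop.

Things in the scene. Friction and masses are not known exactly. Their poses are not given: they have to be found in the camera images.
- cap_center (a point): Centre of the white ribbed round cap on the bottle's neck, 47 mm across, 34 mm tall (17 mm under its flat top, on its axis, z up); loose, 30 g. Locked at every start: it neither lifts nor turns until pushed down by 6 mm or more. The bottle's shoulder begins 13 mm below the cap's lower rim; fingertips may reach down to about the rim.
- cap: The cap; origin on its axis at its lower rim. It bottoms when 8 mm down; a spring seal resists with 4 N at first, 10 N at the bottom. While down it turns anticlockwise seen from above; from 50 to 130 degrees of turn its two inner lugs stand in open gaps of the neck's ledges and it lifts straight off; 75 degrees is a good aim.
- bottle_neck (a point): Point on the bottle's axis at the top of its neck (26 mm across, hidden in the cap), 136 mm above the worktop; the seated cap's centre is 5 mm below it. The x axis turns with the bottle. The bottle is white, 66 mm across up to 80 mm height, then narrows to the neck at 101 mm.
- bottle (a joint): Turn of the bottle in the stand about its upright axis, rad, anticlockwise positive, 0 at the start: its two foot ribs then stand either side of the slot's line with a 9 mm gap for the plate. It turns along with its cap (friction only 0.006 N m) unless the stop plate is in; with the plate it has about 0.05 rad of play.
- stand: Grey opening stand that carries the bottle, fixed to the worktop: base 190 x 104 mm, 12 mm thick; origin on the bottle's axis at the worktop; x as slot's, z up.
- slot (a point): Centre of the mouth of the stand's upright slot, 52 mm above the worktop, level with its rounded lips (radius 4 mm). The bottle's axis is 90 mm away in +x; x runs along the slot, z up. The slot is 7 mm wide, 40 mm deep to a flat floor, closed 23 mm away at its -x end, open toward the bottle's foot ribs. The plate's grip belongs right above this point.
- plate_grip (a point): Where to hold the stop plate: in its upright black grip (34 mm long in x, 10 mm thick in y), 12 mm under the grip's top, 70 mm above the blade's lower edge, 16 mm from the blade's middle toward -x; z up. With the plate on the slot's floor and its x along the slot's x, this point is 30 mm above slot.
- plate: Stop plate: upright aluminium blade 74 mm long (x), 5 mm thick (y), 45 mm tall, with the grip above it, 87 mm tall in all, 60 g, loose; origin at the middle of the blade's lower edge. In the slot, grip away from the bottle, the blade's far end stands between the bottle's foot ribs.
- rest: Grey parking rest, fixed to the worktop, 100 x 50 mm, 26 mm tall; origin under its centre, x along its slot (7 mm wide, 20 mm deep), in which the stop plate stands upright at the start, its lower edge 6 mm above the worktop.
- bottle_small: Bystander: small white pill bottle, 38 mm across and 56 mm tall, loose; origin at the centre of its underside. Leave it alone.
- mug_a: Bystander: mug, 92 mm wide, 95 mm tall, handle out to 127 mm, loose; origin at the centre of its underside. Leave it alone.
- tea_box: Bystander: dark tea box, 123 x 69 x 104 mm, loose; origin at the centre of its underside. Leave it alone.

How it is judged:
By the outcome, as a careful person would: the job done as asked, in the order asked, and still so for the second after the job is handed in, while the arm keeps its last pose, push and grip.
It also fails if it takes over 51 s, if anything falls off the work surface, if the arm or the gripper's body presses on something with over 40 N, if the wrist force passes 120 N, or if a joint passes its speed limit or range.

## Working session

There is one attempt and no reset: what is moved stays moved. The work goes in short steps, Python scripts to look and compute and a tool call to move; the robot and the scene stay as the last step left them, time stands still between calls to the robot, and variables do not carry over. Pictures are saved under pics/ and viewed, at most 13 in all, crops included, and the job is handed in when it is done.

Besides the shell and the picture viewer there is one more tool, called after "Request:" as name(argument=value, ...), one argument or row to a line, values as JSON. servo_tool: Moves the arm, as the interface text tells. Its arguments: {"type":"object","properties":{"deltas":{"type":"array"},"squeeze":{"type":"number"}},"required":["deltas"]}

```bash
ls; mkdir -p pics; python3 - <<'E'
from rig import telemetry, optics, ctrl
import cv2
s=telemetry.sense(); print(s)
for n in("side","top"):
    im=optics.capture(n); cv2.imwrite(f"pics/{n}0.png",im); print(n,optics.camera_model(n))
E
```

```text
pics
{'time_s': 0.0, 'joints': array([-1.47340642e+00,  3.13467239e-01,  1.49843761e+00, -8.53664340e-06,
        1.33100104e+00, -2.23399169e-01]), 'dq': array([-1.75665890e-04, -9.43927136e-05,  9.24814036e-04,  7.05272970e-05,
       -1.20934900e-03, -6.12530477e-05]), 'tau': array([ 8.39411587e-04, -4.12261963e+01, -2.59741312e+01, -1.65264105e-04,
        4.20312543e-03, -1.27675389e-05]), 'eef_pos': array([ 165.50177006, -497.95979126,  230.72605822]), 'ee_rot': array([-6.55577700e-04,  9.87163974e-01,  1.59708663e-01,  3.72054055e-05]), 'force': array([-0.53863   , -1.42221619,  0.45427144]), 'wrist_torque': array([-0.01394287,  0.05180577, -0.03524294]), 'grip_force': 0.0, 'grip_width': 0.9935079666056802}
side {'vfov': 54.291215685316935, 'cx': 280.9216924334963, 'cy': 207.5686697485687, 'dist': array([-0.03908253,  0.        ,  0.        ,  0.        ,  0.        ]), 'R': array([[ 0.99863834, -0.05215094, -0.0013215 ],
       [-0.04331292, -0.81474774, -0.57819556],
       [ 0.02907675,  0.57746549, -0.81589714]]), 't': array([-592.35035525,  226.43992664,  876.11446187])}
top {'vfov': 54.863362061451916, 'cx': 275.72362252553535, 'cy': 206.26119091120052, 'dist': array([-0.06439729,  0.        ,  0.        ,  0.        ,  0.        ]), 'R': array([[-0.02852582, -0.99922296, -0.02719835],
       [-0.99749637,  0.03021686, -0.06393693],
       [ 0.0647091 ,  0.0253064 , -0.99758324]]), 't': array([ 206.66282437,  601.86865267, 1019.69590151])}
```

View pics/side0.png

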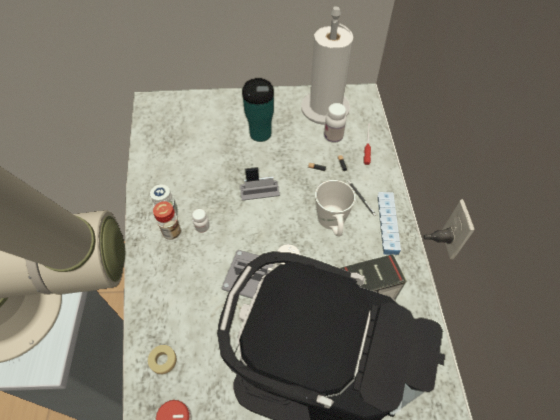

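View pics/top0.png

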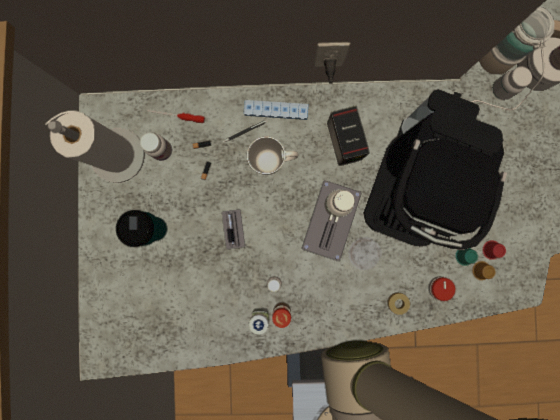

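The side view shows the rest at about (260,188) with the black grip at (252,174). The backpack partly hides the stand and cap (288,252). The top view shows the rest at (233,229), the stand at (332,220) and the cap at (343,203). I'll zoom in on both.

```bash
cat >h.py <<'E'
import numpy as np, cv2
from rig import telemetry, optics, ctrl
def K(m):
    f=210/np.tan(np.radians(m["vfov"]/2)); return np.array([[f,0,m["cx"]],[0,f,m["cy"]],[0,0,1]])
def ray(n,uv):
    m=optics.camera_model(n)
    p=cv2.undistortPoints(np.array(uv,float).reshape(-1,1,2),K(m),m["dist"])[:,0]
    d=np.c_[p,np.ones(len(p))]@m["R"]; return -m["R"].T@m["t"],d
def onz(n,uv,z):
    c,d=ray(n,uv); return c+d*((z-c[2])/d[:,2])[:,None]
def proj(n,X):
    m=optics.camera_model(n); return cv2.projectPoints(np.array(X,float).reshape(-1,1,3),cv2.Rodrigues(m["R"])[0],m["t"],K(m),m["dist"])[0][:,0]
def tri(uv1,uv2):
    c1,d1=ray("top",[uv1]);c2,d2=ray("side",[uv2]);d1=d1[0];d2=d2[0]
    a,b=np.linalg.lstsq(np.c_[d1,-d2],c2-c1,rcond=None)[0]
    return (c1+a*d1+c2+b*d2)/2, np.linalg.norm(c1+a*d1-c2-b*d2)
def crop(n,im,x0,y0,w,h,k): cv2.imwrite(n,cv2.resize(im[y0:y0+h,x0:x0+w],None,fx=k,fy=k,interpolation=cv2.INTER_CUBIC))
E
python3 - <<'E'
from h import *
t=cv2.imread("pics/top0.png");s=cv2.imread("pics/side0.png")
a=cv2.resize(t[170:270,210:370],None,fx=5,fy=5,interpolation=cv2.INTER_CUBIC)
cv2.imwrite("pics/topc.png",a)
b=cv2.resize(s[160:310,220:330],None,fx=4,fy=4,interpolation=cv2.INTER_CUBIC); cv2.imwrite("pics/sidec.png",b)
E
```

```text
(no output)
```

View pics/topc.png

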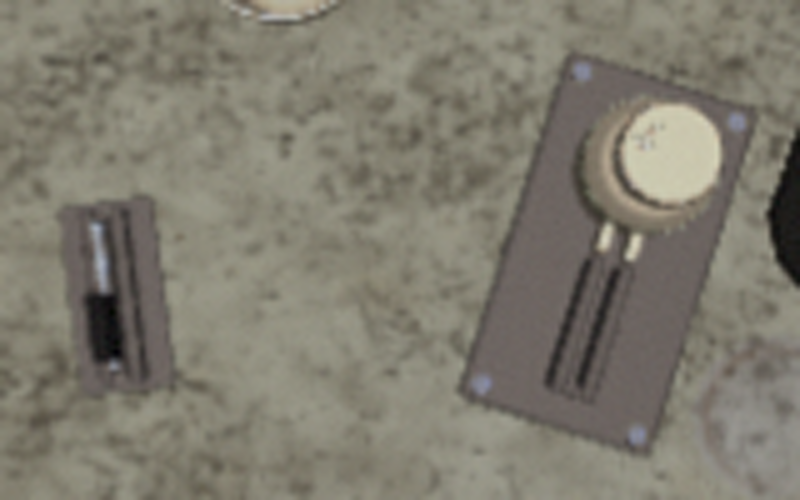

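View pics/sidec.png

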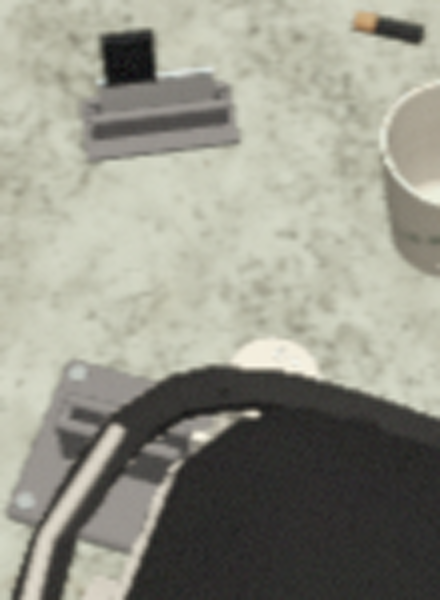

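```bash
python3 - <<'E'
from h import *
print("cams",ray("top",[[0,0]])[0].round(),ray("side",[[0,0]])[0].round())
u=lambda P:[[210+(x+.5)/5-.5,170+(y+.5)/5-.5] for x,y in P]
S=onz("top",u([(572,55),(755,108),(650,452),(460,393)]),12); print("stand",S.round(1))
for i in range(4): print(np.linalg.norm(S[i]-S[(i+1)%4]).round(1),end=" ")
for z in(4,10,26):
  R=onz("top",u([(60,207),(152,197),(172,382),(80,392)]),z); print("rest",z,R.round(1).tolist(),R.mean(0).round(1),[np.linalg.norm(R[i]-R[(i+1)%4]).round(1) for i in range(4)])
  e=(R[0]+R[1]-R[2]-R[3]); print("rest ang",np.degrees(np.arctan2(e[1],e[0])))
e=(S[0]+S[1]-S[2]-S[3]); print("stand ang",np.degrees(np.arctan2(e[1],e[0])),S.mean(0))
screws=onz("top",u([(582,71),(737,121),(638,435),(481,384)]),12); print("screw",screws.round(1).tolist(),screws.mean(0)); e=(screws[0]+screws[1]-screws[2]-screws[3]);print(np.degrees(np.arctan2(e[1],e[0])))
t=cv2.imread("pics/top0.png")
m=((t.min(2)>150)*255).astype(np.uint8)[175:225,325:360]
c=max(cv2.findContours(m,0,2)[0],key=cv2.contourArea); (x,y),r=cv2.minEnclosingCircle(c); M=cv2.moments(c)
p=[[M["m10"]/M["m00"]+325,M["m01"]/M["m00"]+175]]
print("captop",p,x+325,y+175,r,onz("top",p,148))
# slot dark lines, upper inside walls z~52
L=onz("top",u([(598,258),(549,385),(627,268),(580,385)]),52);print("slotlines",L.round(1).tolist())
for i in(0,2):
  e=L[i]-L[i+1];print(np.degrees(np.arctan2(e[1],e[0])))
for n,(x0,y0,w,h) in {"top":(222,215,20,35),"side":(235,160,30,25)}.items():
  im=cv2.imread(f"pics/{n}0.png")[y0:y0+h,x0:x0+w]; m=((im.max(2)<55)*255).astype(np.uint8)
  c=max(cv2.findContours(m,0,2)[0],key=cv2.contourArea); r=cv2.minAreaRect(c); print(n,cv2.contourArea(c),(cv2.boxPoints(r)+[x0,y0]).round(1).tolist())
E
```

```text
cams [ 540.  163. 1061.] [ 576. -352.  845.]
stand [[671.5  61.5  12. ]
 [640.9 -32.6  12. ]
 [464.8  28.7  12. ]
 [497.9 125.5  12. ]]
98.9 186.4 102.3 185.0 rest 4 [[600.7, 332.0, 4.0], [604.5, 283.3, 4.0], [507.4, 275.1, 4.0], [503.5, 323.5, 4.0]] [554.  303.5   4. ] [np.float64(48.8), np.float64(97.4), np.float64(48.6), np.float64(97.6)]
rest ang 4.913709456456037
rest 10 [[600.3, 331.1, 10.0], [604.1, 282.7, 10.0], [507.6, 274.5, 10.0], [503.7, 322.6, 10.0]] [553.9 302.7  10. ] [np.float64(48.6), np.float64(96.9), np.float64(48.3), np.float64(97.0)]
rest ang 4.913709456455991
rest 26 [[599.4, 328.5, 26.0], [603.2, 280.8, 26.0], [508.1, 272.8, 26.0], [504.2, 320.2, 26.0]] [553.7 300.6  26. ] [np.float64(47.8), np.float64(95.4), np.float64(47.6), np.float64(95.5)]
rest ang 4.913709456455984
stand ang -19.70458968610506 [568.76701275  45.76115437  12.        ]
screw [[662.9, 56.6, 12.0], [634.4, -22.9, 12.0], [473.7, 34.5, 12.0], [502.2, 114.5, 12.0]] [568.31129379  45.6706984   12.        ]
-19.744428675789145
captop [[343.9842470069313, 200.07120352867045]] 344.1923084259033 200.19230842590332 9.730944633483887 [[608.85283858  31.09615674 148.        ]]
slotlines [[564.5, 56.1, 52.0], [502.2, 82.6, 52.0], [559.1, 41.9, 52.0], [501.8, 67.3, 52.0]]
-23.082205349223095
-23.910041237982284
top 65.0 [[226.8, 228.8], [233.0, 228.0], [234.6, 240.9], [228.5, 241.7]]
side 110.0 [[246.0, 169.0], [257.0, 169.0], [257.0, 180.0], [246.0, 180.0]]
```

```bash
python3 - <<'E'
from h import *
u=lambda P:[[210+(x+.5)/5-.5,170+(y+.5)/5-.5] for x,y in P]
B=onz("top",u([(95,222),(118,372)]),51);print("blade",B.round(1).tolist(),np.linalg.norm(B[0]-B[1]),B.mean(0))
for z in(88,93):
  G=onz("top",[[226.5,228.5],[228.2,242]],z);print("grip +y edge",G.round(1).tolist(),G.mean(0),np.linalg.norm(G[0]-G[1]))
a=np.radians(4.9)
g=np.array([553.9-16*np.cos(a),303.2-16*np.sin(a),88]);print("pred",g)
print("side proj of grip corners",[proj("side",g+[17*i,5*j,0]).round(1).tolist() for i in(-1,1) for j in(-1,1)])
bag=onz("top",[[366,215],[380,160],[400,240],[460,90]],0);print("bag base",bag.round().tolist())
c,d=ray("side",[[250,266],[270,256],[290,258],[230,300],[222,330],[310,265]])
for Y in(-40,-60,-80,-100): print(Y,(c+d*((Y-c[1])/d[:,1])[:,None]).round().tolist())
t=cv2.cvtColor(cv2.imread("pics/top0.png"),cv2.COLOR_BGR2GRAY).astype(np.float32)
th=np.radians(-19.7);X=np.array([np.cos(th),np.sin(th),0]);Y=np.array([-X[1],X[0],0]);s=np.array([608.9,31.1,52])-90*X;print("slot",s)
for lo,hi in((-20,-10),(-10,0),(0,10),(10,20)):
  b=np.arange(-24,25,1.5);P=np.array([[s+q*X+w*Y for w in b] for q in np.linspace(lo,hi,8)])
  uv=proj("top",P.reshape(-1,3)).astype(np.float32).reshape(8,-1,2)
  print(lo,cv2.remap(t,uv,None,cv2.INTER_LINEAR).mean(0).round().astype(int).tolist())
E
```

```text
blade [[589.9, 307.0, 51.0], [514.6, 297.1, 51.0]] 76.00567456802948 [552.2545977  302.03339488  51.        ]
grip +y edge [[553.2, 307.5, 88.0], [520.6, 304.1, 88.0]] [536.9392501  305.84328071  88.        ] 32.776292492929976
grip +y edge [[553.2, 306.8, 93.0], [520.7, 303.4, 93.0]] [536.95637767 305.10698438  93.        ] 32.60792125366884
pred [537.95847526 301.83332923  88.        ]
side proj of grip corners [[[244.7, 170.9]], [[244.7, 167.7]], [[258.7, 170.3]], [[258.7, 167.2]]]
bag base [[579.0, -46.0, 0.0], [723.0, -90.0, 0.0], [511.0, -133.0, 0.0], [908.0, -317.0, 0.0]]
-40 [[541.0, -40.0, 242.0], [574.0, -40.0, 273.0], [606.0, -40.0, 263.0], [494.0, -40.0, 105.0], [458.0, -40.0, -63.0], [640.0, -40.0, 235.0]]
-60 [[543.0, -60.0, 280.0], [574.0, -60.0, 309.0], [604.0, -60.0, 300.0], [499.0, -60.0, 153.0], [466.0, -60.0, -5.0], [636.0, -60.0, 274.0]]
-80 [[545.0, -80.0, 319.0], [574.0, -80.0, 346.0], [602.0, -80.0, 337.0], [504.0, -80.0, 200.0], [473.0, -80.0, 53.0], [632.0, -80.0, 313.0]]
-100 [[547.0, -100.0, 358.0], [574.0, -100.0, 382.0], [600.0, -100.0, 375.0], [509.0, -100.0, 247.0], [481.0, -100.0, 112.0], [627.0, -100.0, 352.0]]
slot [524.16765097  61.43857326  52.        ]
-20 [102, 102, 102, 103, 102, 103, 102, 98, 93, 86, 87, 93, 90, 76, 55, 43, 56, 76, 87, 88, 89, 94, 92, 78, 60, 49, 62, 85, 99, 103, 103, 103, 103]
-10 [101, 101, 102, 102, 101, 102, 102, 100, 94, 89, 89, 93, 90, 76, 56, 45, 57, 77, 89, 90, 90, 94, 91, 77, 59, 51, 63, 88, 101, 104, 104, 104, 103]
0 [101, 102, 102, 102, 101, 101, 101, 98, 92, 87, 89, 93, 90, 75, 55, 45, 54, 75, 89, 90, 90, 93, 89, 75, 55, 50, 64, 88, 101, 104, 104, 103, 103]
10 [102, 102, 102, 102, 102, 102, 102, 100, 96, 90, 90, 94, 90, 75, 54, 46, 55, 76, 91, 90, 89, 94, 89, 75, 56, 50, 67, 89, 103, 104, 104, 103, 103]
```

Measured: slot at about (524.2, 61.4), heading -19.7°; cap axis at (608.9, 31.1); plate grip at about (537, 301, 76), heading about 5.3°. The sizes agree with those given. The bag's face is at y of about -46 and it stands roughly 280 mm tall, so I'll go around it at low x.

Request:
servo_tool(
  deltas=[
    [[0.115,-0.154,-0.03],[0,0,0],1],
    [[0.115,-0.154,-0.03],[0,0,0],1],
    [[0.115,-0.154,-0.03],[0,0,0],1],
    [[0.115,-0.154,-0.03],[0,0,0],1],
    [[0.115,-0.154,-0.03],[0,0,0],1],
    [[0.115,-0.154,-0.03],[0,0,0],1],
    [[0.115,-0.154,-0.03],[0,0,0],1],
    [[0.115,-0.154,-0.03],[0,0,0],1],
  ],
  squeeze=40,
)

```text
time_s: 0.9
eef_pos: [262.5, -204.8, 279.4]
ee_rot: [-0.0, 0.987, 0.159, -0.0]
force: [0.3, 0.5, 0.3]
grip_width: 0.999
grip_force: 0.0
```

Request:
servo_tool(
  deltas=[
    [[0.115,-0.154,-0.03],[0,0,0],1],
    [[0.115,-0.154,-0.03],[0,0,0],1],
    [[0.115,-0.154,-0.03],[0,0,0],1],
    [[0.115,-0.154,-0.03],[0,0,0],1],
    [[0,0,0],[0,0,0.073],1],
    [[0,0,0],[0,0,0.073],1],
    [[0,0,0],[0,0,0],1],
  ],
)

```text
time_s: 1.6
eef_pos: [310.8, -60.1, 303.1]
ee_rot: [-0.0, 0.999, 0.046, -0.0]
force: [0.8, -0.6, 0.2]
grip_width: 0.999
grip_force: 0.0
```

Request:
servo_tool(
  deltas=[
    [[0.108,-0.141,0.03],[0,0,0],1],
    [[0.108,-0.141,0.03],[0,0,0],1],
    [[0.108,-0.141,0.03],[0,0,0],1],
    [[0.108,-0.141,0.03],[0,0,0],1],
    [[0.108,-0.141,0.03],[0,0,0],1],
    [[0.108,-0.141,0.03],[0,0,0],1],
    [[0.108,-0.141,0.03],[0,0,0],1],
    [[0.108,-0.141,0.03],[0,0,0],1],
  ],
)

```text
time_s: 2.4
eef_pos: [463.0, 181.1, 254.7]
ee_rot: [0.0, 0.999, 0.047, -0.0]
force: [-0.3, -0.6, 0.3]
grip_width: 1.002
grip_force: 0.0
```

Request:
servo_tool(
  deltas=[
    [[0.108,-0.141,0.03],[0,0,0],1],
    [[0.108,-0.141,0.03],[0,0,0],1],
    [[0.108,-0.141,0.03],[0,0,0],1],
    [[0.104,-0.141,0.03],[0,0,0],1],
    [[0,0,0.13],[0,0,0],0.6],
    [[0,0,0.13],[0,0,0],0.6],
    [[0,0,0.13],[0,0,0],0.6],
    [[0,0,0],[0,0,0],0.6],
  ],
)

```text
time_s: 3.2
eef_pos: [535.9, 299.2, 149.5]
ee_rot: [0.001, 0.999, 0.047, -0.004]
force: [0.5, 0.8, -0.4]
grip_width: 0.598
grip_force: 0.0
```

```bash
python3 - <<'E'
from h import *
print(telemetry.sense()["eef_pos"])
s=optics.capture("side");t=optics.capture("top")
cv2.imwrite("pics/s1.png",s);cv2.imwrite("pics/t1.png",t)
a=cv2.resize(s[100:240,170:340],(680,560),interpolation=cv2.INTER_CUBIC);cv2.imwrite("pics/s1c.png",a)
E
```

```text
[535.91356694 299.15486018 149.53054242]
```

View pics/s1c.png

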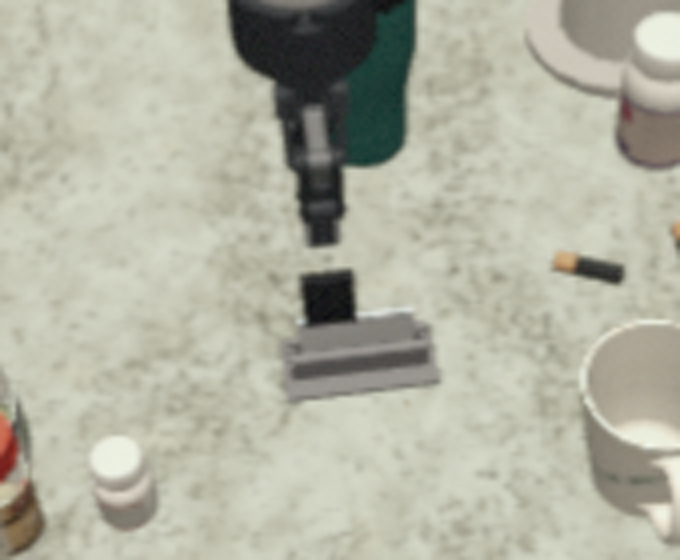

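The fingers hang above the black grip: fingertip at crop (322,243), grip centre at crop (328,297). I'll check that offset against the projection.

```bash
python3 - <<'E'
from h import *
f=lambda X:((proj("side",X)-[170,100])*4)[0].round(1)
print(f([535.9,299.2,149.5]),f([535.9,299.2+-30,149.5]),f([537,296,88]),f([537,296,70]),f([535,296,80]))
print(telemetry.sense()["ee_rot"])
E
```

```text
[316.9 209.8] [317.3 248.8] [325.3 283.4] [327.1 302.5] [322.8 292.1]
[-1.95218081e-05  9.98929324e-01  4.62623507e-02 -1.11512303e-05]
```

Request:
servo_tool(
  deltas=[
    [[0,-0.01,0.13],[0,0,0],0.6],
    [[0,0,0.13],[0,0,0],0.6],
    [[0,0,0.12],[0,0,0],0.6],
    [[0,0,0.08],[0,0,0],0.6],
    [[0,0,0],[0,0,0],0.6],
    [[0,0,0],[0,0,0],0],
    [[0,0,0],[0,0,0],0],
    [[0,0,0],[0,0,0],0],
  ],
  squeeze=40,
)

```text
time_s: 4.1
eef_pos: [537.9, 302.1, 62.9]
ee_rot: [-0.0, 0.999, 0.046, 0.001]
force: [-0.1, -11.4, 7.2]
grip_width: 0.109
grip_force: 39.1
```

Request:
servo_tool(
  deltas=[
    [[0,0,0],[0,0,0],0],
    [[0,0,0],[0,0,0],0],
    [[0,0,0],[0,0,0],0],
  ],
)

```text
time_s: 4.4
eef_pos: [537.9, 301.5, 62.8]
ee_rot: [0.001, 0.999, 0.046, 0.001]
force: [-0.3, -4.1, 6.1]
grip_width: 0.111
grip_force: 38.9
```

Request:
servo_tool(
  deltas=[
    [[0,0,0],[0,0,0],0.3],
    [[0,0,0],[0,0,0],0.3],
    [[-0.006,0,0.028],[0,0,0],0.3],
    [[0,0,0],[0,0,0],0],
    [[0,0,0],[0,0,0],0],
    [[0,0,0],[0,0,0],0],
    [[0,0,0],[0,0,0],0],
  ],
  squeeze=50,
)

```text
time_s: 5.1
eef_pos: [535.4, 301.1, 54.9]
ee_rot: [0.001, 0.999, 0.046, -0.001]
force: [-0.6, -5.0, -3.3]
grip_width: 0.109
grip_force: 49.4
```

Request:
servo_tool(
  deltas=[
    [[0,0,-0.03],[0,0,0],0],
    [[0,0,-0.06],[0,0,0],0],
    [[0,0,-0.12],[0,0,0],0],
    [[0,0,-0.12],[0,0,0],0],
    [[0,0,-0.12],[0,0,0],0],
    [[0,0,0],[0,0,0],0],
    [[0,0,0],[0,0,0],0],
  ],
)

```text
time_s: 5.8
eef_pos: [536.0, 302.5, 146.3]
ee_rot: [-0.001, 0.999, 0.046, 0.001]
force: [1.0, -0.4, -1.4]
grip_width: 0.116
grip_force: 50.1
```

```bash
python3 - <<'E'
from h import *
s0=telemetry.sense();print(s0["eef_pos"],s0["ee_rot"],s0["force"])
s=optics.capture("side");t=optics.capture("top")
cv2.imwrite("pics/s2.png",s);cv2.imwrite("pics/t2.png",t)
a=cv2.resize(s[120:220,200:320],(720,600),interpolation=cv2.INTER_CUBIC);cv2.imwrite("pics/s2c.png",a)
f=lambda X:((proj("side",X)-[200,120])*6)[0].round(1)
p=s0["eef_pos"]; 
th=np.radians(5.3);X=np.array([np.cos(th),np.sin(th),0])
g=p+[0,0,19];print("pred blade ends lower",f(g-[0,0,70]-21*X),f(g-[0,0,70]+53*X),"upper",f(g-[0,0,25]-21*X),f(g-[0,0,25]+53*X))
E
```

```text
[535.97179602 302.50050473 146.28084146] [-5.76742780e-04  9.98950891e-01  4.57858063e-02  6.66267202e-04] [ 1.01522878 -0.41590588 -1.42168059]
pred blade ends lower [252.2 286.9] [434.7 266.7] upper [243.1 210.6] [432.6 190. ]
```

View pics/s2c.png

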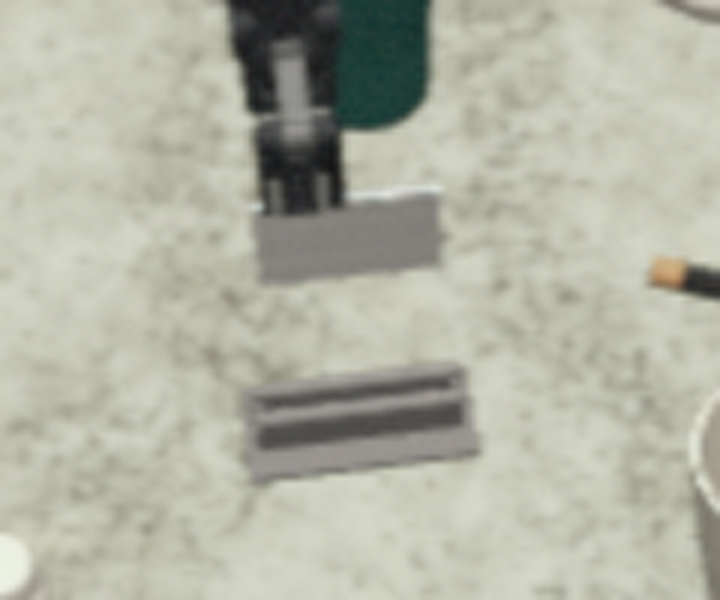

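The plate hangs level, with its blade's lower ends at crop (259,282) and (440,266). It is centred in the grip to about 0.5 mm, and the rest is empty. The camera biases are about 1 mm. I'll carry it over to the slot.

Request:
servo_tool(
  deltas=[
    [[-0.021,0.149,-0.013],[0,0,0],0],
    [[-0.021,0.149,-0.013],[0,0,0],0],
    [[-0.021,0.149,-0.013],[0,0,0],0],
    [[-0.021,0.149,-0.013],[0,0,0],0],
    [[-0.021,0.149,-0.013],[0,0,0],0],
    [[-0.021,0.149,-0.013],[0,0,0],0],
    [[-0.021,0.149,-0.013],[0,0,0],0],
    [[-0.021,0.149,-0.013],[0,0,0],0],
  ],
)

```text
time_s: 6.7
eef_pos: [523.7, 60.5, 165.7]
ee_rot: [-0.0, 0.999, 0.046, -0.001]
force: [1.0, -1.1, 0.1]
grip_width: 0.11
grip_force: 50.3
```

Request:
servo_tool(
  deltas=[
    [[0,0,0],[0,0,0.0693],0],
    [[0,0,0],[0,0,0.0693],0],
    [[0,0,0],[0,0,0.0693],0],
    [[0,0,0],[0,0,0.0693],0],
    [[0,0,0],[0,0,0],0],
    [[0,0,0],[0,0,0],0],
    [[0,0,0],[0,0,0],0],
  ],
)

```text
time_s: 7.4
eef_pos: [524.2, 61.6, 166.2]
ee_rot: [-0.0, 0.985, -0.17, -0.0]
force: [0.5, 0.4, 0.2]
grip_width: 0.109
grip_force: 50.1
```

```bash
python3 - <<'E'
from h import *
s0=telemetry.sense();q=s0["ee_rot"];print(s0["eef_pos"],q,np.degrees(2*np.arctan2(q[2],q[1])),s0["force"],s0["joints"].round(2))
s=optics.capture("side");t=optics.capture("top")
cv2.imwrite("pics/s3.png",s);cv2.imwrite("pics/t3.png",t)
a=cv2.resize(s[170:320,180:340],(480,450),interpolation=cv2.INTER_CUBIC);b=cv2.resize(t[150:270,290:375],(319,450),interpolation=cv2.INTER_CUBIC);cv2.imwrite("pics/m3.png",np.hstack([a,b]))
E
```

```text
[524.15131085  61.61467369 166.1744889 ] [-2.45731168e-05  9.85430051e-01 -1.70080949e-01 -2.89809814e-04] -19.58505207664827 [0.47875688 0.35057133 0.2368071 ] [-0.11  0.38  1.58  0.    1.18  1.81]
```

View pics/m3.png

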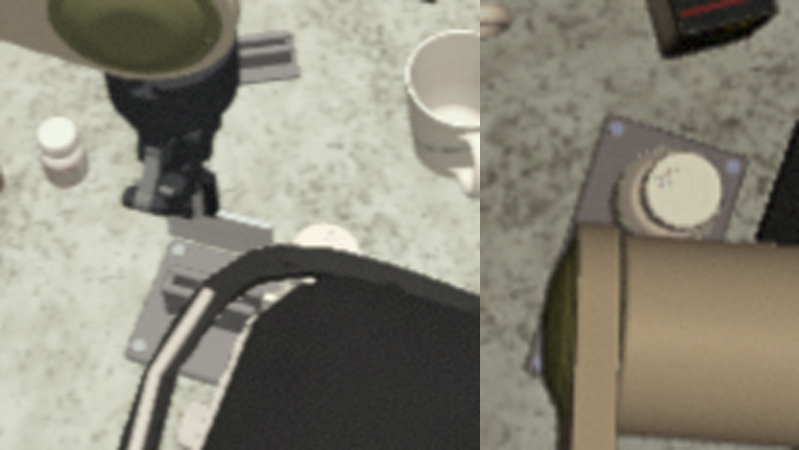

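The blade hangs above the slot's line, and the wrist link (green end cap) reaches toward -y. I need that link's height relative to the bag before going to the cap.

```bash
python3 - <<'E'
from h import *
print(tri([310.5,243],[232,178]))
th=np.radians(-19.6);X=np.array([np.cos(th),np.sin(th),0])
f=lambda X:((proj("side",X)-[180,170])*3)[0].round(1)
g=np.array([524.15,61.6,185.2]);print("blade lower ends",f(g-[0,0,70]-21*X),f(g-[0,0,70]+53*X),"upper",f(g-[0,0,25]+53*X))
s=np.array([523.3,62,52]);Y=np.array([-X[1],X[0],0])
for q in(-23,0,23):print("slot",q,f(s+q*X))
E
```

```text
(array([515.20288403, 117.20290983, 279.65891894]), np.float64(5.994818929393451))
blade lower ends [167.1 233.1] [270.7 260.6] upper [269.1 227. ]
slot -23 [171.4 275.5]
slot 0 [201.4 283.6]
slot 23 [231.7 291.8]
```

```bash
python3 - <<'E'
import cv2,numpy as np
s=cv2.imread("pics/s3.png");t=cv2.imread("pics/t3.png")
cv2.imwrite("pics/f3.png",np.hstack([t[100:420,200:560],s[100:420,0:430]]))
E
```

```text
(no output)
```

View pics/f3.png

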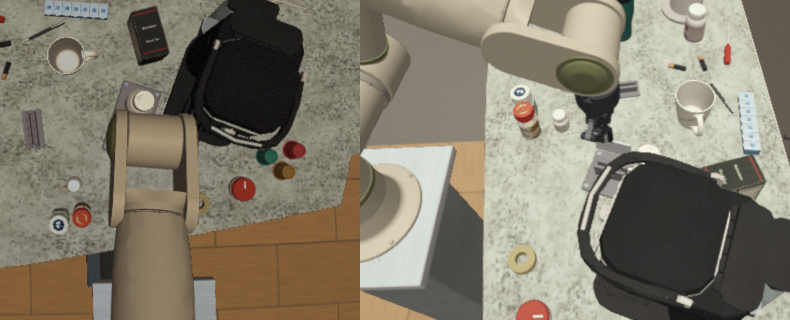

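```bash
python3 - <<'E'
from h import *
for H in(250,300,350,400,450):
  print(H,onz("top",[[310,235],[354,235],[398,235]],H).round().tolist())
c,d=ray("side",[[230,177]])
for Y in(0,-10,-20,-30,-40): print(Y,(c+d*((Y-c[1])/d[:,1])[:,None]).round().tolist())
t=cv2.imread("pics/top0.png");s=cv2.imread("pics/side0.png")
cv2.imwrite("pics/bag.png",np.hstack([cv2.resize(t[85:260,350:520],(408,420),interpolation=cv2.INTER_CUBIC),cv2.resize(s[240:420,210:380],(392,420),interpolation=cv2.INTER_CUBIC)]))
print(tri([416,148],[358,276]))
E
```

```text
250 [[533.0, 116.0, 250.0], [531.0, 28.0, 250.0], [528.0, -59.0, 250.0]]
300 [[534.0, 119.0, 300.0], [531.0, 37.0, 300.0], [529.0, -46.0, 300.0]]
350 [[534.0, 122.0, 350.0], [532.0, 45.0, 350.0], [530.0, -32.0, 350.0]]
400 [[535.0, 125.0, 400.0], [532.0, 53.0, 400.0], [530.0, -18.0, 400.0]]
450 [[535.0, 128.0, 450.0], [533.0, 62.0, 450.0], [531.0, -5.0, 450.0]]
0 [[526.0, 0.0, 423.0]]
-10 [[527.0, -10.0, 435.0]]
-20 [[528.0, -20.0, 447.0]]
-30 [[530.0, -30.0, 459.0]]
-40 [[531.0, -40.0, 471.0]]
(array([698.72072525, -91.44625978, 291.97285075]), np.float64(8.755271965011653))
```

View pics/bag.png

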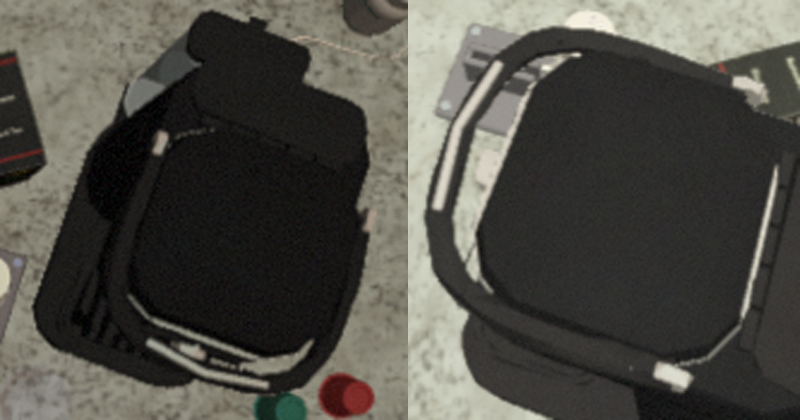

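The wrist fork's axis is about 270 mm above the TCP and the fork is about 66 mm half-wide. It clears the bag's handle, near (600,-70,320), both at the slot and at the cap. Next I lower the plate.

Request:
servo_tool(
  deltas=[
    [[0,0,0.1],[0,0,0],0],
    [[0,0,0.1],[0,0,0],0],
    [[0,0,0.08],[0,0,0],0],
    [[0,0,0.025],[0,0,0],0],
    [[0,0,0.025],[0,0,0],0],
    [[0,0,0.02],[0,0,0],0],
    [[0,0,0],[0,0,0],0],
  ],
)

```text
time_s: 8.2
eef_pos: [524.3, 61.5, 96.5]
ee_rot: [0.0, 0.985, -0.171, 0.0]
force: [-0.2, -0.2, -0.2]
grip_width: 0.111
grip_force: 50.1
```

Request:
servo_tool(
  deltas=[
    [[0,0,0.025],[0,0,0],0],
    [[0,0,0.025],[0,0,0],0],
    [[0,0,0],[0,0,0],0],
  ],
)

```text
time_s: 8.5
eef_pos: [523.9, 61.6, 85.8]
ee_rot: [0.0, 0.985, -0.171, -0.001]
force: [-0.4, 0.2, -0.3]
grip_width: 0.111
grip_force: 50.1
```

Request:
servo_tool(
  deltas=[
    [[0,0,0.03],[0,0,0],0],
    [[0,0,0.03],[0,0,0],0],
    [[0,0,0.03],[0,0,0],0],
    [[0,0,0],[0,0,0],0],
  ],
)

```text
time_s: 8.9
eef_pos: [523.7, 61.6, 67.5]
ee_rot: [0.0, 0.985, -0.171, -0.001]
force: [0.0, -1.3, -0.8]
grip_width: 0.106
grip_force: 50.1
```

Request:
servo_tool(
  deltas=[
    [[0,0,0.015],[0,0,0],0],
    [[0,0,0.01],[0,0,0],0],
    [[0,0,0.01],[0,0,0],0],
    [[0,0,0],[0,0,0],0],
  ],
)

```text
time_s: 9.3
eef_pos: [524.2, 61.6, 61.3]
ee_rot: [0.0, 0.985, -0.171, -0.0]
force: [-0.6, 1.1, 0.2]
grip_width: 0.109
grip_force: 50.1
```

Request:
servo_tool(
  deltas=[
    [[0,0,0.01],[0,0,0],0],
    [[0,0,0.01],[0,0,0],0],
    [[0,0,0],[0,0,0],0],
  ],
)

```text
time_s: 9.6
eef_pos: [524.6, 61.6, 60.7]
ee_rot: [0.0, 0.985, -0.171, 0.001]
force: [-13.2, 1.1, 32.0]
grip_width: 0.112
grip_force: 55.0
```

The plate is on the floor: TCP at 60.7 against 61 expected, with a 32 N reaction. I'll release it and rise.

Request:
servo_tool(
  deltas=[
    [[0,0,-0.015],[0,0,0],0],
    [[0,0,0],[0,0,0],0.35],
    [[0,0,0],[0,0,0],0.35],
    [[0,0,0],[0,0,0],0.35],
    [[0,0,-0.05],[0,0,0],0.35],
    [[0,0,-0.15],[0,0,0],0.35],
    [[0,0,-0.2],[0,0,0],0.35],
    [[0,0,-0.2],[0,0,0],0.35],
  ],
)

```text
time_s: 10.4
eef_pos: [524.0, 61.6, 182.4]
ee_rot: [-0.0, 0.985, -0.171, -0.0]
force: [-0.1, -0.9, 0.9]
grip_width: 0.349
grip_force: 0.0
```

Request:
servo_tool(
  deltas=[
    [[0,0,-0.2],[0,0,0],0.75],
    [[0.11,0,0],[0,0,0],0.75],
    [[0.11,0,0],[0,0,0],0.75],
    [[0.11,0,0],[0,0,0],0.75],
    [[0.11,0,0],[0,0,0],0.75],
    [[0,0,0],[0,0,0],0.75],
    [[0,0,0],[0,0,0],0.75],
  ],
)

```text
time_s: 11.1
eef_pos: [606.8, 31.9, 220.6]
ee_rot: [-0.0, 0.985, -0.171, -0.0]
force: [-1.3, 0.0, 0.2]
grip_width: 0.754
grip_force: 0.0
```

```bash
python3 - <<'E'
from h import *
s0=telemetry.sense();q=s0["ee_rot"];print(s0["eef_pos"],np.degrees(2*np.arctan2(q[2],q[1])),s0["force"],s0["joints"].round(2))
s=optics.capture("side");t=optics.capture("top")
cv2.imwrite("pics/s4.png",s);cv2.imwrite("pics/t4.png",t)
a=cv2.resize(s[150:300,200:350],(450,450),interpolation=cv2.INTER_CUBIC);b=cv2.resize(t[140:260,290:380],(338,450),interpolation=cv2.INTER_CUBIC);cv2.imwrite("pics/m4.png",np.hstack([a,b]))
f=lambda X:((proj("side",X)-[200,150])*3)[0].round(1)
print("cap top",f([608,31.5,148]),"cap far edge",f([608,55,148]),"grip top pred",f([523.5,62,96]),"tcp",f(s0["eef_pos"]))
E
```

```text
[606.82890841  31.94899145 220.556682  ] -19.71529015989595 [-1.31941439  0.0304634   0.20207399] [-0.14  0.51  1.25  0.    1.39  1.77]
cap top [262.9 310.6] cap far edge [260.7 279.1] grip top pred [137.3 314.1] tcp [262.4 250.9]
```

View pics/m4.png

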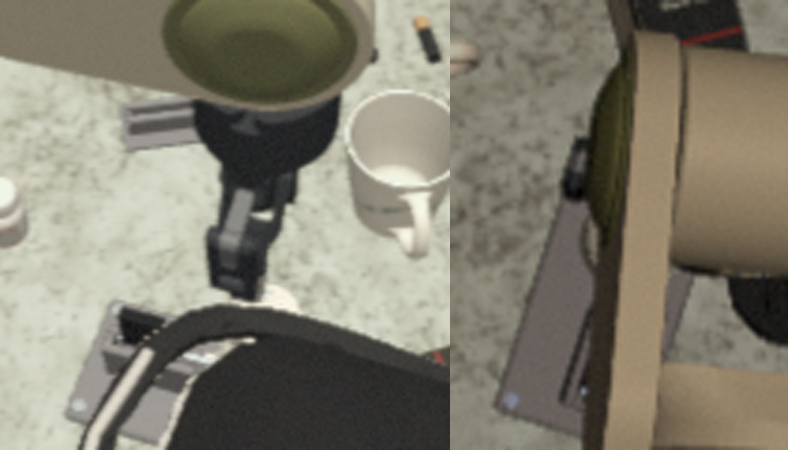

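The grip stands in the slot at crop (140,328), with the gripper over the cap at (278,298). I'll descend around the cap and close on it.

Request:
servo_tool(
  deltas=[
    [[0.004,0,0.1],[0,0,0],0.75],
    [[0,0,0.12],[0,0,0],0.75],
    [[0,0,0.12],[0,0,0],0.75],
    [[0,0,0.12],[0,0,0],0.75],
    [[0,0,0.08],[0,0,0],0.75],
    [[0,0,0],[0,0,0],0.75],
    [[0,0,0],[0,0,0],0.75],
  ],
)

```text
time_s: 11.9
eef_pos: [607.9, 31.8, 113.5]
ee_rot: [-0.0, 0.985, -0.171, 0.0]
force: [-0.2, 0.3, 0.9]
grip_width: 0.748
grip_force: 0.0
```

Request:
servo_tool(
  deltas=[
    [[0,0,0],[0,0,0],0.3],
    [[0,0,0],[0,0,0],0.3],
    [[0,0,0],[0,0,0],0.3],
    [[0,0,0],[0,0,0],0.3],
  ],
  squeeze=30,
)

```text
time_s: 12.3
eef_pos: [608.2, 31.4, 113.4]
ee_rot: [0.0, 0.985, -0.171, 0.001]
force: [-0.5, -1.3, 5.0]
grip_width: 0.549
grip_force: 30.3
```

Request:
servo_tool(
  deltas=[
    [[0,0,0],[0,0,0],0.3],
    [[0,0,0.015],[0,0,0],0.3],
    [[0,0,0.015],[0,0,0],0.3],
    [[0,0,0.01],[0,0,0],0.3],
    [[0,0,0],[0,0,0],0.3],
  ],
  squeeze=70,
)

```text
time_s: 12.8
eef_pos: [608.3, 31.4, 106.4]
ee_rot: [0.0, 0.985, -0.171, 0.001]
force: [-5.8, -0.9, 16.4]
grip_width: 0.535
grip_force: 71.6
```

Request:
servo_tool(
  deltas=[
    [[0,0,0.006],[0,0,0],0.3],
    [[0,0,0],[0,0,-0.05],0.3],
    [[0,0,0],[0,0,-0.05],0.3],
    [[0,0,0],[0,0,-0.05],0.3],
    [[0,0,0],[0,0,0],0.3],
  ],
)

```text
time_s: 13.3
eef_pos: [609.1, 31.5, 106.4]
ee_rot: [0.0, 0.999, -0.053, 0.002]
force: [-5.7, -1.4, 20.8]
grip_width: 0.534
grip_force: 72.0
```

```bash
python3 - <<'E'
from h import *
s=telemetry.sense();print(s["eef_pos"],s["ee_rot"],s["force"],s["wrist_torque"],s["grip_width"])
E
```

```text
[609.0572895   31.49793923 106.37155391] [ 2.57124712e-04  9.98594687e-01 -5.29454803e-02  2.31529417e-03] [-5.65825539 -1.43949362 20.78525261] [-0.26690666  0.77825285  0.01815219] 0.5338390920687057
```

Request:
servo_tool(
  deltas=[
    [[0,0,0],[0,0,-0.064],0.3],
    [[0,0,0],[0,0,-0.064],0.3],
    [[0,0,0],[0,0,-0.064],0.3],
    [[0,0,0],[0,0,-0.064],0.3],
    [[0,0,0],[0,0,-0.064],0.3],
    [[0,0,0],[0,0,-0.064],0.3],
    [[0,0,0],[0,0,0],0.3],
  ],
)

```text
time_s: 14.0
eef_pos: [608.4, 31.4, 106.3]
ee_rot: [0.001, 0.969, 0.246, 0.001]
force: [-9.2, -0.4, 23.2]
grip_width: 0.536
grip_force: 72.1
```

Request:
servo_tool(
  deltas=[
    [[0,0,0],[0,0,-0.064],0.3],
    [[0,0,0],[0,0,-0.064],0.3],
    [[0,0,0],[0,0,-0.064],0.3],
    [[0,0,0],[0,0,-0.064],0.3],
    [[0,0,0],[0,0,-0.064],0.3],
    [[0,0,0],[0,0,0],0.3],
    [[0,0,0],[0,0,0],0.3],
  ],
)

```text
time_s: 14.7
eef_pos: [608.4, 30.5, 106.3]
ee_rot: [0.002, 0.878, 0.478, 0.001]
force: [-9.7, -5.7, 22.2]
grip_width: 0.537
grip_force: 72.1
```

```bash
python3 - <<'E'
from h import *
s=telemetry.sense();q=s["ee_rot"];print(s["eef_pos"],np.degrees(2*np.arctan2(q[2],q[1])),s["force"],s["wrist_torque"],s["grip_width"])
im=optics.capture("side");cv2.imwrite("pics/s5.png",im)
E
```

```text
[608.42996602  30.50817789 106.33737549] 57.16427602427185 [-9.70518692 -5.65880029 22.24644965] [-1.04336677  1.34649618  0.03605668] 0.5373857172818267
```

Request:
servo_tool(
  deltas=[
    [[0,0,-0.02],[0,0,0],0.3],
    [[0,0,-0.02],[0,0,0],0.3],
    [[0,0,-0.02],[0,0,0],0.3],
    [[0,0,0],[0,0,0],0.3],
  ],
)

```text
time_s: 15.15
eef_pos: [608.2, 30.7, 115.5]
ee_rot: [0.001, 0.878, 0.478, -0.0]
force: [0.5, -5.2, 3.8]
grip_width: 0.533
grip_force: 72.7
```

Request:
servo_tool(
  deltas=[
    [[0,0,-0.02],[0,0,0],0.3],
    [[0,0,-0.02],[0,0,0],0.3],
    [[0,0,0],[0,0,0],0.3],
  ],
)

```text
time_s: 15.45
eef_pos: [608.1, 30.8, 123.2]
ee_rot: [0.001, 0.878, 0.478, -0.0]
force: [0.9, -5.6, 0.3]
grip_width: 0.534
grip_force: 72.8
```

Nothing is pulling back, so the cap is free. I'll lift it to about 80 mm above its seat, which is a TCP height of about 193.

Request:
servo_tool(
  deltas=[
    [[0,0,-0.05],[0,0,0],0.3],
    [[0,0,-0.05],[0,0,0],0.3],
    [[0,0,-0.05],[0,0,0],0.3],
    [[0,0,-0.05],[0,0,0],0.3],
    [[0,0,-0.05],[0,0,0],0.3],
    [[0,0,-0.05],[0,0,0],0.3],
    [[0,0,-0.05],[0,0,0],0.3],
    [[0,0,0],[0,0,0],0.3],
  ],
)

```text
time_s: 16.25
eef_pos: [608.4, 31.6, 195.0]
ee_rot: [0.001, 0.878, 0.478, 0.001]
force: [0.4, -0.6, 0.0]
grip_width: 0.536
grip_force: 72.9
```

Request:
servo_tool(
  deltas=[
    [[0,0,0],[0,0,0],0.3],
    [[0,0,0],[0,0,0],0.3],
    [[0,0,0],[0,0,0],0.3],
    [[0,0,0],[0,0,0],0.3],
  ],
)

```text
time_s: 16.65
eef_pos: [607.8, 31.6, 193.0]
ee_rot: [-0.0, 0.878, 0.478, -0.0]
force: [-0.5, 0.6, -0.4]
grip_width: 0.532
grip_force: 72.9
```

```bash
python3 - <<'E'
from h import *
s0=telemetry.sense();print(s0["eef_pos"],s0["force"],s0["grip_width"],abs(s0["dq"]).max())
s=optics.capture("side");t=optics.capture("top")
a=cv2.resize(s[130:290,180:380],(500,400),interpolation=cv2.INTER_CUBIC);b=cv2.resize(t[130:290,230:350],(300,400),interpolation=cv2.INTER_CUBIC);cv2.imwrite("pics/m6.png",np.hstack([a,b]))
E
```

```text
[607.75355625  31.59859213 192.9587831 ] [-0.46042196  0.56363379 -0.3937737 ] 0.5320572833995558 0.0019189606765139741
```

View pics/m6.png

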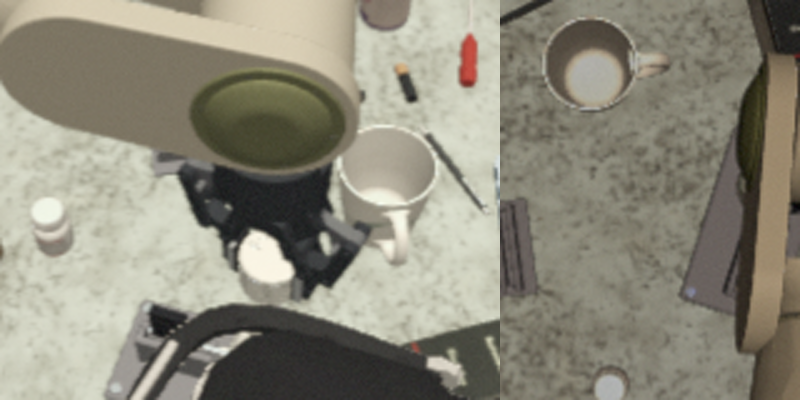

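The cap is held upright in the gripper at crop (265,262), clear of the bottle. The plate's grip is still in the slot at crop (172,320), and the bystanders haven't moved. I'm handing the job in.

```bash
python3 -c "
from rig import ctrl
print(ctrl.finish_job())"
```

```text
the job is handed in; nothing more can be done
None
```

I handed in the job at about 17 s: the stop plate is on the slot's floor, and the cap was turned about 77° anticlockwise, lifted about 80 mm and is held still and upright over the open bottle.

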